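# Point out the connecting rod without its cap, and the stray cap

### The job

One of the four connecting rods on the paper sheet has been laid out without its bearing cap. Point down at its open big end with your fingertips about 2 cm above the metal and stay there for two seconds, then point in the same way at the loose rod cap lying among the stray parts on the bench, and finish there, still pointing at it, so I can fetch it. Touch and move nothing, and keep well above all the other parts on the way so that it is clear which two you mean.

Things in the scene. Friction and masses are not known exactly. Their poses are not given: they have to be found in the camera images.
- rod_open_bigend (a point): open big end of the rod without cap: a half ring (U, 86 mm wide over two bolt shoulders, bore 53 mm); the other rods' are closed rings. This point: in the U on the rod's long axis, level with its top face (25 mm above bench), 13 mm from bore centre towards small end; z up. Pointing at it: fingertips within 20 mm sideways and 5 to 40 mm above it
- rod_cap_top (a point): loose rod cap: slim half ring of bright steel (C from above, round outside, 86 mm wide, 38 deep, 22 high), small dark pad on the back of its arch, lying flat on the bare bench. This point: middle of its 86 x 38 mm outline, level with its top face (22 mm above bench), just inside the arch; z up. Pointing at it: fingertips within 20 mm sideways and 5 to 40 mm above it
- main_cap_top (a point): a bystander among the stray parts on the bench: dark cast main-bearing cap, bigger and square-shouldered, 118 x 48 mm, 30 mm high. This point: the middle of its top
- housing_top (a point): a bystander among the stray parts: cast aluminium thermostat housing, a flange 94 mm long with two ears and a round hose neck 36 mm across, 52 mm high. This point: the middle of its top
- rod_a_bigend (a point): capped connecting rod, bystander: big end a closed ring (76 mm along the rod, 86 mm over the bolt shoulders, bore 53 mm) with two dark bolt heads on the cap side; otherwise like the rod without cap. This point: on its long axis, level with its top face, 13 mm from the bore centre towards the small end
- rod_b_bigend (a point): capped connecting rod, bystander: big end a closed ring (76 mm along the rod, 86 mm over the bolt shoulders, bore 53 mm) with two dark bolt heads on the cap side; otherwise like the rod without cap. This point: on its long axis, level with its top face, 13 mm from the bore centre towards the small end
- rod_c_bigend (a point): capped connecting rod, bystander: big end a closed ring (76 mm along the rod, 86 mm over the bolt shoulders, bore 53 mm) with two dark bolt heads on the cap side; otherwise like the rod without cap. This point: on its long axis, level with its top face, 13 mm from the bore centre towards the small end
- rod_open: the rod without cap, one of four forged rods lying flat side by side, 96 mm apart, on a 3 mm white paper sheet 330 x 440 mm. 22 mm thick, 150 mm between bore centres; a dark I-beam shank runs to a small end 36 mm across with a brass bush. Origin under its big-end bore centre, x axis towards the small end
- rod_cap: the loose rod cap itself; origin in the middle of its underside
Mind the look-alikes: they are no part of the job. Leave any pink look-alike of the rod_open alone.

How it is judged (in metres and radians):
On the way, in this order (a step that is already met when the one before it is completed fails the run):
1. point at the open big end of the rod without cap, just above it, and stay (horizontal distance between the grasp point and rod_open_bigend below 0.025 m and z of the grasp point in the frame of rod_open_bigend between 0.021 and 0.062 m), for 1.5 s.
2. point at the loose rod cap, just above it, and stay (horizontal distance between the grasp point and rod_cap_top below 0.025 m and z of the grasp point in the frame of rod_cap_top between 0.021 and 0.062 m), for 0.5 s.
At the end, for the whole second after the job is handed in: The fingertips are still held just above the loose rod cap (within 25 mm sideways of its middle, the tips 2 to 43 mm above its top face), touching nothing, and every rod, both caps and the housing lie at rest within 5 mm of where it started (all of step 2 and distance of each of rod_open_bigend, rod_cap_top, rod_a_bigend, rod_b_bigend, rod_c_bigend, main_cap_top, housing_top from where it was at the start of the episode below 0.005 m and linear speed of each of rod_open, rod_cap below 0.02 m/s).
It fails at once if the robot touches something (contact force between any of the fingers, the arm and anything else above 0.3 N).
It fails at once if a part is pushed, lifted or carried (moved over 5 mm) (distance of any of rod_open_bigend, rod_cap_top, rod_a_bigend, rod_b_bigend, rod_c_bigend, main_cap_top, housing_top from where it was at the start of the episode above 0.005 m).
It fails at once if another rod, the main-bearing cap or the housing is pointed at (fingertips within 25 mm sideways of its point and less than 43 mm above it) ((horizontal distance between the grasp point and rod_a_bigend below 0.025 m and z of the grasp point in the frame of rod_a_bigend below 0.062 m) or (horizontal distance between the grasp point and rod_b_bigend below 0.025 m and z of the grasp point in the frame of rod_b_bigend below 0.062 m) or (horizontal distance between the grasp point and rod_c_bigend below 0.025 m and z of the grasp point in the frame of rod_c_bigend below 0.062 m) or (horizontal distance between the grasp point and main_cap_top below 0.025 m and z of the grasp point in the frame of main_cap_top below 0.062 m) or (horizontal distance between the grasp point and housing_top below 0.025 m and z of the grasp point in the frame of housing_top below 0.062 m)).
It also fails if it takes over 42 s, if anything falls off the work surface, if the arm or the gripper's body presses on something with over 40 N, if the wrist force passes 120 N, or if a joint passes its speed limit or range.

### The arm

A 7-joint arm with a two-finger parallel gripper is mounted at the origin on the work surface. World frame = base frame: x ahead of the robot, y to its left, z up, the work surface at z = 0. Lengths are in mm, angles in rad, forces in N, time in s.
With the tool pointing down it reaches from about 425 to 925 mm from the base axis. Payload 6.8 kg.
Tool frame: the origin (TCP) lies on the front face of the gripper's body, between the roots of the fingers; the fingertips stand 73 mm ahead of it and the grasp point (between the pads) lies 54 mm ahead of it; z points along the fingers, y is the line along which they close (so a half turn about z gives the same grasp; the last joint's range is limited). The gripper opens to 85 mm and grips with 20 to 120 N. Pads are 22 mm wide; open, the fingers measure 114 mm over their backs; the gripper's body (76 mm by 85 mm) begins 54 mm behind the grasp point. The pads swing forward as they close: fully open they stand 13 mm farther back than shut.
Start: joints at [1.146, 0.477, 0.022, 1.555, -0.011, 1.109, -0.083], TCP at [210.289, -641.423, 303.908] pointing down, gripper open.
Joint ranges: [-2.96, 2.96], [-0.34, 2.1], [-1.41, 1.46], [0.24, 2.44], [-1.37, 4.51], [0.17, 1.92], [-2.96, 2.96]. Speed limits (rad/s): [2.39, 2.39, 3.14, 3.14, 3.14, 3.14, 3.14].

### API

Orientations are given as a rotation vector (axis times angle).
In Python, from plant import monitor, cams, manip gives the robot as it stands. The module is installed in compiled form; this text tells all that it offers.
- The arm moves only by the tool carry_out, never from a script. Its argument "deltas" is a list of rows, each a list of 3 entries, a list of its own where there are three numbers: the shift along the world's x, y, z scaled (see below), then the turn, a rotation vector about the world's x, y, z scaled (see below), then the opening, from 0 (shut) to 1 (fully open). A call has 1 to 20 rows; each row shifts and turns the commanded pose from where the row before left it; what a row does not reach is not made up. The controller multiplies each number of a shift by 0.3 m and each number of a turn by 360 degrees. A row lasts 1/8 s, in which the tool goes at most 62.5 mm and 10.7 degrees, less where a joint would pass 70% of its speed; a pose out of reach is approached as far as the arm can. A call with a number of a shift or a turn outside -1 to 1 is refused whole. A call with a gripper value outside its range is refused whole. The fingers move at their own pace and stop on an object; "newtons" is the grip in N (left out, the last holds). Time passes only in rows, so rows that do not move let the fingers close. It gives the time, the measured TCP pose, the force, the opening and the grip force at its end, in the units of the state.
- monitor.sense(): the state, without advancing time (a new reading comes with each control period).
- cams.capture(name): name is "scene" or "side" or "wrist"; returns a dict with "img" (400x640x3 uint8, red, green, blue), "camera_matrix" (3x3 intrinsics, pixels), "cam_to_world" (4x4, takes a point from camera to world coordinates). Camera axes: x right, y up, looking along -z (the intrinsics and any distortion apply to the point x, -y, -z); pixel columns grow to the right and rows downward; lengths in mm; the calibration is good to about 2 mm. A picture is of the moment at which its call begins. There is no depth.
- manip.sign_off(): hands the job in; it is judged then, once.
The state is a dict: "time_s": time; "joints": joint angles; "qd": joint speeds; "tau": joint torques, N m; "tool_pos": TCP position; "orientation": TCP orientation; "ft_force": force on the tool from outside, world axes, zero at the start; "wrist_torque": the same for the moment, N m; "grip_width": finger opening in mm; "grasp_force": force on a finger pad.
Only numpy, scipy, OpenCV 4.12 (cv2) and the standard library are available. Lean on these libraries where they do the work, as an engineer would, in place of code of your own. Each camera call takes 0.05 s, during which the arm holds its last target. There are 200 camera calls.

## Working session

There is one attempt and no reset: what is moved stays moved. The work goes in short steps, Python scripts to look and compute and a tool call to move; the robot and the scene stay as the last step left them, time stands still between calls to the robot, and variables do not carry over. Pictures are saved under pics/ and viewed, at most 10 in all, crops included, and the job is handed in when it is done.

Besides the shell and the picture viewer there is one more tool, called by a JSON object that holds its "api" and its "payload". carry_out: Moves the arm, as the interface text tells. Its arguments: {"type":"object","properties":{"deltas":{"type":"array"},"newtons":{"type":"number"}},"required":["deltas"]}

```bash
mkdir -p pics
cat > h.py <<'E'
from plant import monitor, cams, manip
import numpy as np, cv2
def grab(n):
    c=cams.capture(n); np.savez(f'{n}.npz',**c); return c
def ray(c,u,v,z):
    K=np.array(c['camera_matrix']);T=np.array(c['cam_to_world'])
    d=np.linalg.inv(K)@[u,v,1]; d=T[:3,:3]@[d[0],-d[1],-d[2]]; o=T[:3,3]
    return o+d*(z-o[2])/d[2]
E
python3 - <<'E'
from h import *
for n in ['scene','side','wrist']:
    c=grab(n); cv2.imwrite(f'pics/{n}0.png',c['img'][:,:,::-1]); print(n,c['cam_to_world'][:3,3],[k for k in c])
s=monitor.sense();print(s)
E
```

```text
scene [1079.01068556  498.15269805  635.39391749] ['img', 'camera_matrix', 'cam_to_world']
side [ 408.98891724 -825.73654729  880.34636064] ['img', 'camera_matrix', 'cam_to_world']
wrist [ 278.89831053 -619.21328213  373.1676862 ] ['img', 'camera_matrix', 'cam_to_world']
{'time_s': 0.15, 'joints': array([ 1.14589921,  0.47765098,  0.02236305,  1.55619779, -0.01152114,
        1.10929731, -0.08312002]), 'qd': array([-1.59051774e-03, -2.90442350e-03, -2.59570064e-04, -2.36998805e-03,
       -9.38073143e-04, -6.12546143e-04, -2.79426473e-05]), 'tau': array([ 3.50085989e-03, -5.96928012e+01,  1.61064718e+00, -2.81492078e+01,
        1.27342832e-02,  6.52562070e-03,  2.06356327e-05]), 'tool_pos': array([ 210.1692573 , -641.08433401,  303.13317905]), 'orientation': array([-3.10089679e+00, -4.95285864e-01,  4.90866211e-04]), 'ft_force': array([ 0.23477079,  1.03190026, -0.36880519]), 'wrist_torque': array([ 0.05460297, -0.02158343, -0.01656692]), 'grasp_force': 0.0, 'grip_width': 85.0523767591126}
```

View pics/scene0.png

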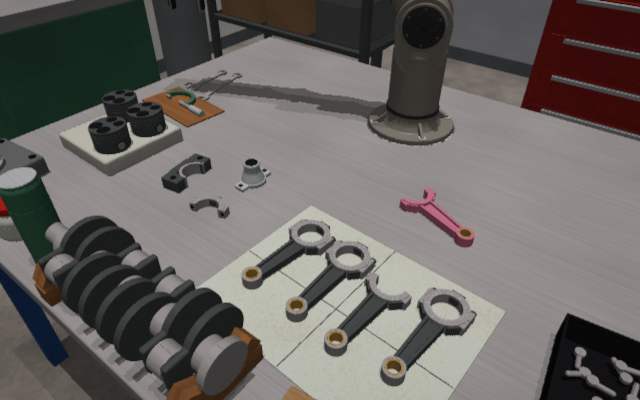

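View pics/side0.png

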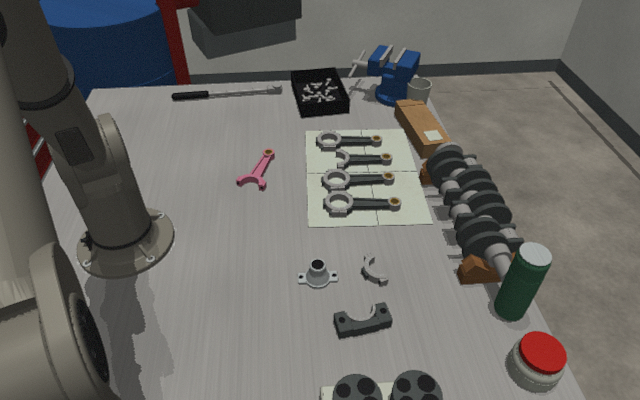

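The four rods are on the sheet in the scene view, with big ends at about (310,236), (349,257), (388,290) and (446,308). Only the third, at (388,290), is an open U; in the side view it is at (343,158). The pink open wrench-like part at (438,215) is the look-alike. The stray parts are a dark main cap at (187,172), a housing at (252,175) and a slim bright C at (210,206). The C is the rod cap; in the side view it is at (374,270). I'll check both in one enlarged crop.

Run:
```python
from h import *
S=dict(np.load('scene.npz'));D=dict(np.load('side.npz'))
def crop(c,u,v,w,h): return cv2.resize(c['img'][v:v+h,u:u+w,::-1],(400,300),interpolation=cv2.INTER_CUBIC)
cv2.imwrite('pics/crop.png',np.vstack([np.hstack([crop(S,310,255,120,90+10),crop(S,150,145,120,90)]),np.hstack([crop(D,300,120,120,90),crop(D,290,245,120,90)])]))
def brass(c,box):
    u,v,w,h=box; im=cv2.cvtColor(c['img'][v:v+h,u:u+w],cv2.COLOR_RGB2HSV)
    m=((im[...,0]>8)&(im[...,0]<30)&(im[...,1]>90)&(im[...,2]>60)).astype(np.uint8)
    n,_,st,ce=cv2.connectedComponentsWithStats(m)
    return [(ce[i]+[u,v],st[i,4]) for i in range(1,n) if st[i,4]>8]
for c,b in((S,(235,255,175,125)),(D,(365,130,40,85))):
    for p,a in brass(c,b): print(p,a,ray(c,*p,25).round())
for c,uv in((S,[(310,236),(349,257),(388,290),(446,308)]),(D,[(328,141),(343,158),(335,180),(339,203)])):
    for p in uv: print(p,ray(c,*p,25).round())
for c,b in((S,(188,190,45,30)),(D,(357,252,34,36))):
    u,v,w,h=b; g=c['img'][v:v+h,u:u+w].astype(int); print(ray(c,u+w/2,v+h/2,22).round())
```

```text
[251.19354839 273.16935484] 124 [701.  64.  25.]
[296.05755396 304.31654676] 139 [706. 170.  25.]
[244.21782178 335.33168317] 202 [802. 145.  25.]
[335.51851852 337.08024691] 162 [718. 259.  25.]
[257.82142857 346.92857143] 28 [804. 176.  25.]
[393.73913043 365.61413043] 184 [706. 355.  25.]
[376.14814815 137.51851852] 27 [705. 353.  25.]
[385.85294118 155.85294118] 34 [716. 257.  25.]
[388. 175.] 37 [705. 168.  25.]
[394.15909091 200.59090909] 44 [699.  61.  25.]
(310, 236) [562.  86.  25.]
(349, 257) [562. 178.  25.]
(388, 290) [587. 275.  25.]
(446, 308) [562. 370.  25.]
(328, 141) [551. 348.  25.]
(343, 158) [586. 258.  25.]
(335, 180) [550. 160.  25.]
(339, 203) [550.  65.  25.]
[ 612. -141.   22.]
[ 603. -164.   22.]
```

View pics/crop.png

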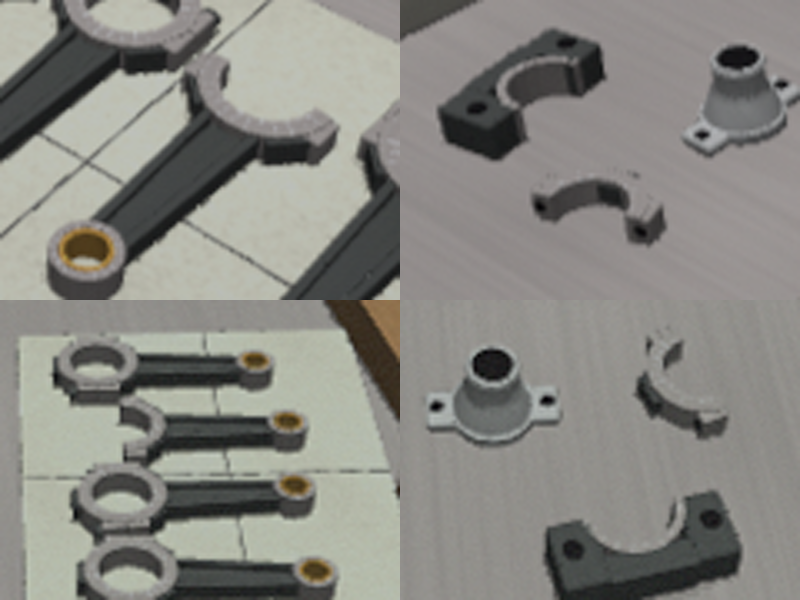

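The crop confirms both: the third rod has an open U, and the slim bright half ring is the loose cap. The darker square-shouldered main cap and the housing are bystanders. Next I'll get the two points from the tips.

Run:
```python
from h import *
S=dict(np.load('scene.npz'));D=dict(np.load('side.npz'))
for n,c,ps,z in(('rodS',S,[(371,275.5),(408,296)],25),('rodD',D,[(336.5,151.5),(337.5,164.5)],25),
 ('capS tips/back',S,[(190,201.4),(229,207.4),(215,196.5)],22),('capD',D,[(370.4,255.5),(386.6,278.6),(363,270)],22)):
    P=np.array([ray(c,*p,z) for p in ps]); print(n,P.round()[:,:2].tolist(),'mid',P[:2].mean(0).round(),'w',np.linalg.norm(P[0]-P[1]).round())
T=dict(np.load('wrist.npz'))['cam_to_world'];print(T.round(2));
import cv2;print(cv2.Rodrigues(monitor.sense()['orientation'])[0].round(3))
```

```text
rodS [[576.0, 234.0], [577.0, 308.0]] mid [577. 271.  25.] w 74.0
rodD [[571.0, 292.0], [566.0, 229.0]] mid [568. 261.  25.] w 63.0
capS tips/back [[630.0, -185.0], [594.0, -105.0], [586.0, -156.0]] mid [ 612. -145.   22.] w 88.0
capD [[602.0, -120.0], [627.0, -192.0], [577.0, -162.0]] mid [ 615. -156.   22.] w 75.0
[[ 3.1000e-01  9.1000e-01  2.8000e-01  2.7890e+02]
 [-9.5000e-01  3.0000e-01  9.0000e-02 -6.1921e+02]
 [-0.0000e+00 -2.9000e-01  9.6000e-01  3.7317e+02]
 [ 0.0000e+00  0.0000e+00  0.0000e+00  1.0000e+00]]
[[ 0.95   0.311 -0.001]
 [ 0.312 -0.95   0.001]
 [-0.    -0.001 -1.   ]]
```

Rod point is about (580,264,25) and the cap about (600,-155,22). I'll set out high over the cap first, closing the fingers to point.

{"api": "carry_out", "payload": {"deltas": [[[0.072, 0.09, 0], [0, 0, 0], 0], [[0.072, 0.09, 0], [0, 0, 0], 0], [[0.072, 0.09, 0], [0, 0, 0], 0], [[0.072, 0.09, 0], [0, 0, 0], 0], [[0.072, 0.09, 0], [0, 0, 0], 0], [[0.072, 0.09, 0], [0, 0, 0], 0], [[0.072, 0.09, 0], [0, 0, 0], 0], [[0.072, 0.09, 0], [0, 0, 0], 0], [[0.072, 0.09, 0], [0, 0, 0], 0], [[0.072, 0.09, 0], [0, 0, 0], 0], [[0.072, 0.09, 0], [0, 0, 0], 0], [[0.072, 0.09, 0], [0, 0, 0], 0], [[0.072, 0.09, 0], [0, 0, 0], 0], [[0.072, 0.09, 0], [0, 0, 0], 0], [[0.072, 0.09, 0], [0, 0, 0], 0], [[0.072, 0.09, 0], [0, 0, 0], 0], [[0.072, 0.09, 0], [0, 0, 0], 0], [[0.072, 0.09, 0], [0, 0, 0], 0], [[0, 0, 0], [0, 0, 0], 0], [[0, 0, 0], [0, 0, 0], 0]]}}

```text
time_s: 2.65
tool_pos: [598.6, -156.0, 303.5]
orientation: [3.102, 0.495, -0.002]
ft_force: [-0.2, -0.3, -0.1]
grip_width: -0.2
grasp_force: 0.0
```

Run:
```python
from h import *
c=grab('wrist'); cv2.imwrite('pics/w1.png',c['img'][:,:,::-1]); s=monitor.sense(); print(s['time_s'],s['tool_pos'],s['joints'],s['grip_width'])
```

```text
2.7 [ 598.41977665 -156.60634758  303.64350782] [ 0.31351066  0.39512351 -0.20892907  1.68523392  0.09194206  1.07156581
 -1.17936075] 0.3221273242890476
```

View pics/w1.png

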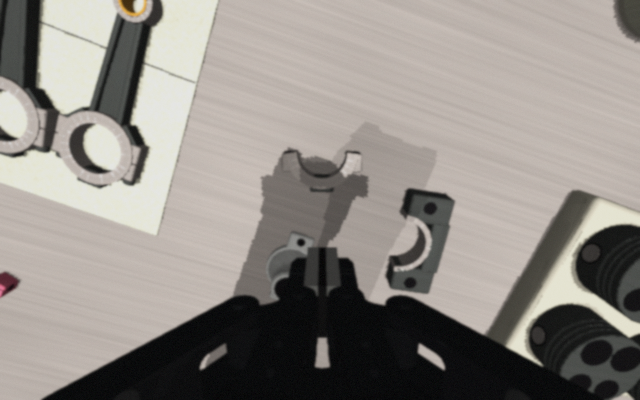

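The wrist view shows the rod cap as a C in the gripper's shadow. Its tips are at about (283,152) and (361,152), its back at (321,188), and the outline middle is near (321,169).

Run:
```python
from h import *
c=dict(np.load('wrist.npz'))
P=np.array([ray(c,*p,22) for p in [(283,152),(361,152),(321,188),(321,169)]]);print(P.round(1))
print(np.linalg.norm(P[0]-P[1]),np.linalg.norm(P[2]-P[:2].mean(0)))
```

```text
[[ 606.4 -110.9   22. ]
 [ 632.  -189.1   22. ]
 [ 581.6 -161.2   22. ]
 [ 601.6 -154.7   22. ]]
82.28121399738022 39.17621702722793
```

The cap middle is about (601,-155), and the measured 82 × 39 mm agrees with the given 86 × 38. On to the open rod, still high.

{"api": "carry_out", "payload": {"deltas": [[[-0.004, 0.1, 0], [0, 0, 0], 0], [[-0.004, 0.1, 0], [0, 0, 0], 0], [[-0.004, 0.1, 0], [0, 0, 0], 0], [[-0.004, 0.1, 0], [0, 0, 0], 0], [[-0.004, 0.1, 0], [0, 0, 0], 0], [[-0.004, 0.1, 0], [0, 0, 0], 0], [[-0.004, 0.1, 0], [0, 0, 0], 0], [[-0.004, 0.1, 0], [0, 0, 0], 0], [[-0.004, 0.1, 0], [0, 0, 0], 0], [[-0.004, 0.1, 0], [0, 0, 0], 0], [[-0.004, 0.1, 0], [0, 0, 0], 0], [[-0.004, 0.1, 0], [0, 0, 0], 0], [[-0.004, 0.1, 0], [0, 0, 0], 0], [[-0.004, 0.1, 0], [0, 0, 0], 0], [[0, 0, 0], [0, 0, 0], 0], [[0, 0, 0], [0, 0, 0], 0]]}}

```text
time_s: 4.7
tool_pos: [582.8, 262.6, 303.8]
orientation: [3.101, 0.492, -0.0]
ft_force: [-0.5, 0.1, -0.7]
grip_width: -0.2
grasp_force: 0.0
```

Run:
```python
from h import *
c=grab('wrist'); cv2.imwrite('pics/w2.png',c['img'][:,:,::-1]); s=monitor.sense(); print(s['time_s'],s['tool_pos'],s['joints'])
```

```text
4.75 [582.86171091 262.34974844 303.76941811] [-0.27019103  0.44198104 -0.34155988  1.62700309  0.16275656  1.10133881
 -1.9120709 ]
```

View pics/w2.png

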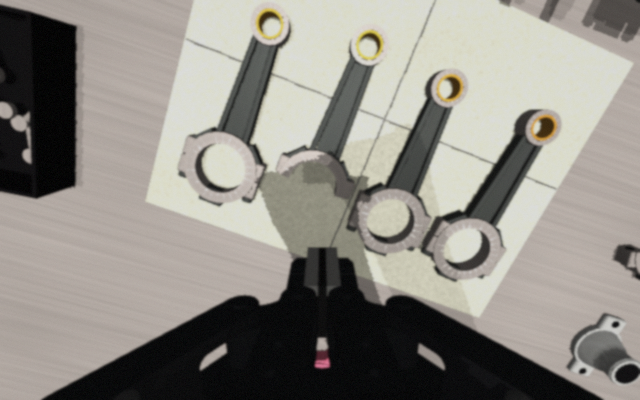

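The open U is the second rod from the left here: shoulder tips at about (281,168) and (349,193), with its bush at (369,46).

Run:
```python
from h import *
c=dict(np.load('wrist.npz'))
P=np.array([ray(c,*p,25) for p in [(369,46),(281,168),(349,193)]]);m=P[1:].mean(0)
d=m-P[0];L=np.linalg.norm(d);print(P.round(1),m,L,np.linalg.norm(P[1]-P[2]),P[0]+d/L*137)
```

```text
[[714.4 257.   25. ]
 [574.4 304.6  25. ]
 [570.8 226.8  25. ]] [572.61643839 265.68632271  25.        ] 142.08304517234464 77.83618945301752 [577.69004634 265.37672528  25.        ]
```

Target is (578,265). Descend to TCP z ≈ 119 (tips about 21 mm above the metal) and hold.

{"api": "carry_out", "payload": {"deltas": [[[-0.016, 0.01, 0], [0, 0, 0], 0], [[0, 0, -0.07], [0, 0, 0], 0], [[0, 0, -0.07], [0, 0, 0], 0], [[0, 0, -0.07], [0, 0, 0], 0], [[0, 0, -0.07], [0, 0, 0], 0], [[0, 0, -0.07], [0, 0, 0], 0], [[0, 0, -0.06], [0, 0, 0], 0], [[0, 0, -0.06], [0, 0, 0], 0], [[0, 0, -0.05], [0, 0, 0], 0], [[0, 0, -0.04], [0, 0, 0], 0], [[0, 0, -0.03], [0, 0, 0], 0], [[0, 0, -0.02], [0, 0, 0], 0], [[0, 0, 0], [0, 0, 0], 0], [[0, 0, 0], [0, 0, 0], 0]]}}

```text
time_s: 6.5
tool_pos: [577.8, 267.8, 121.4]
orientation: [-3.102, -0.495, -0.001]
ft_force: [-0.2, -0.3, -0.8]
grip_width: -0.2
grasp_force: 0.0
```

{"api": "carry_out", "payload": {"deltas": [[[0, 0, 0], [0, 0, 0], 0], [[0, 0, 0], [0, 0, 0], 0], [[0, 0, 0], [0, 0, 0], 0], [[0, 0, 0], [0, 0, 0], 0], [[0, 0, 0], [0, 0, 0], 0], [[0, 0, 0], [0, 0, 0], 0], [[0, 0, 0], [0, 0, 0], 0], [[0, 0, 0], [0, 0, 0], 0], [[0, 0, 0], [0, 0, 0], 0], [[0, 0, 0], [0, 0, 0], 0], [[0, 0, 0], [0, 0, 0], 0], [[0, 0, 0], [0, 0, 0], 0], [[0, 0, 0], [0, 0, 0], 0], [[0, 0, 0], [0, 0, 0], 0], [[0, 0, 0], [0, 0, 0], 0], [[0, 0, 0], [0, 0, 0], 0], [[0, 0, 0], [0, 0, 0], 0], [[0, 0, 0], [0, 0, 0], 0]]}}

```text
time_s: 8.75
tool_pos: [577.5, 267.6, 120.9]
orientation: [3.102, 0.496, -0.0]
ft_force: [-0.4, 0.4, -0.2]
grip_width: 0.4
grasp_force: 0.0
```

Run:
```python
from h import *
a=grab('scene')['img'];b=grab('side')['img']; cv2.imwrite('pics/p1.png',np.hstack([cv2.resize(a[220:370,300:450,::-1],(400,400)),cv2.resize(b[80:230,270:420,::-1],(400,400))])); s=monitor.sense(); print(s['time_s'],s['tool_pos'])
```

```text
8.85 [577.48540892 267.5633536  120.89849784]
```

View pics/p1.png

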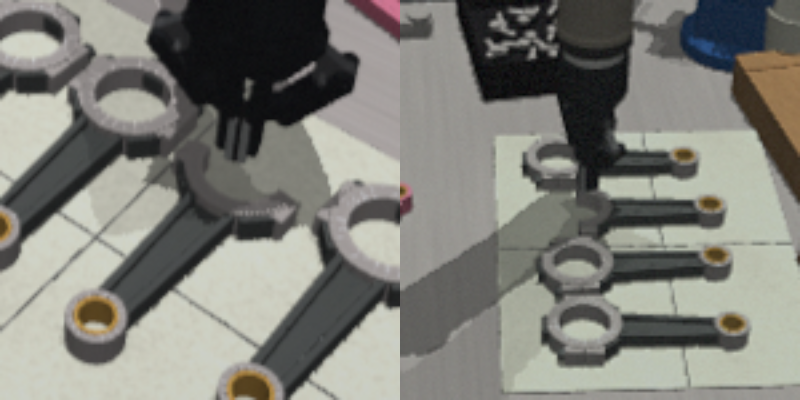

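Both views show the closed fingertips just above the open U (scene (235,155), side (588,190) in the crop). The hold lasted over 2 s. Now up and back to the cap.

{"api": "carry_out", "payload": {"deltas": [[[0, 0, 0.04], [0, 0, 0], 0], [[0, 0, 0.08], [0, 0, 0], 0], [[0, 0, 0.1], [0, 0, 0], 0], [[0, 0, 0.1], [0, 0, 0], 0], [[0, 0, 0.1], [0, 0, 0], 0], [[0, 0, 0.1], [0, 0, 0], 0], [[0, 0, 0.08], [0, 0, 0], 0], [[0.004, -0.06, 0], [0, 0, 0], 0], [[0.006, -0.1, 0], [0, 0, 0], 0], [[0.006, -0.1, 0], [0, 0, 0], 0], [[0.006, -0.1, 0], [0, 0, 0], 0], [[0.006, -0.1, 0], [0, 0, 0], 0], [[0.006, -0.1, 0], [0, 0, 0], 0], [[0.006, -0.1, 0], [0, 0, 0], 0], [[0.006, -0.1, 0], [0, 0, 0], 0], [[0.006, -0.1, 0], [0, 0, 0], 0], [[0.006, -0.1, 0], [0, 0, 0], 0], [[0.006, -0.1, 0], [0, 0, 0], 0], [[0.006, -0.1, 0], [0, 0, 0], 0], [[0.006, -0.1, 0], [0, 0, 0], 0]]}}

```text
time_s: 11.35
tool_pos: [599.1, -112.7, 300.0]
orientation: [3.102, 0.494, -0.003]
ft_force: [-0.1, 0.2, 0.3]
grip_width: -0.3
grasp_force: 0.0
```

{"api": "carry_out", "payload": {"deltas": [[[0.004, -0.1, 0], [0, 0, 0], 0], [[0, -0.05, 0], [0, 0, 0], 0], [[0, 0, 0], [0, 0, 0], 0], [[0, 0, 0], [0, 0, 0], 0]]}}

```text
time_s: 11.85
tool_pos: [601.4, -153.9, 300.7]
orientation: [-3.101, -0.498, 0.0]
ft_force: [0.6, 0.9, -0.2]
grip_width: -0.1
grasp_force: 0.0
```

{"api": "carry_out", "payload": {"deltas": [[[0, 0, -0.04], [0, 0, 0], 0], [[0, 0, -0.07], [0, 0, 0], 0], [[0, 0, -0.07], [0, 0, 0], 0], [[0, 0, -0.07], [0, 0, 0], 0], [[0, 0, -0.07], [0, 0, 0], 0], [[0, 0, -0.07], [0, 0, 0], 0], [[0, 0, -0.06], [0, 0, 0], 0], [[0, 0, -0.06], [0, 0, 0], 0], [[0, 0, -0.05], [0, 0, 0], 0], [[0, 0, -0.03], [0, 0, 0], 0], [[0, 0, -0.02], [0, 0, 0], 0], [[0, 0, 0], [0, 0, 0], 0], [[0, 0, 0], [0, 0, 0], 0], [[0, 0, 0], [0, 0, 0], 0], [[0, 0, 0], [0, 0, 0], 0], [[0, 0, 0], [0, 0, 0], 0], [[0, 0, 0], [0, 0, 0], 0], [[0, 0, 0], [0, 0, 0], 0], [[0, 0, 0], [0, 0, 0], 0]]}}

```text
time_s: 14.22
tool_pos: [601.5, -155.5, 117.9]
orientation: [3.102, 0.495, -0.0]
ft_force: [0.4, -0.0, 0.4]
grip_width: 0.0
grasp_force: 0.0
```

Run:
```python
from h import *
a=grab('scene')['img'];b=grab('side')['img']; cv2.imwrite('pics/p2.png',np.hstack([cv2.resize(a[130:250,150:270,::-1],(400,400)),cv2.resize(b[200:350,290:440,::-1],(400,400))])); s=monitor.sense(); print(s['time_s'],s['tool_pos'])
```

```text
14.325 [ 601.46360218 -155.42245511  117.87408662]
```

View pics/p2.png

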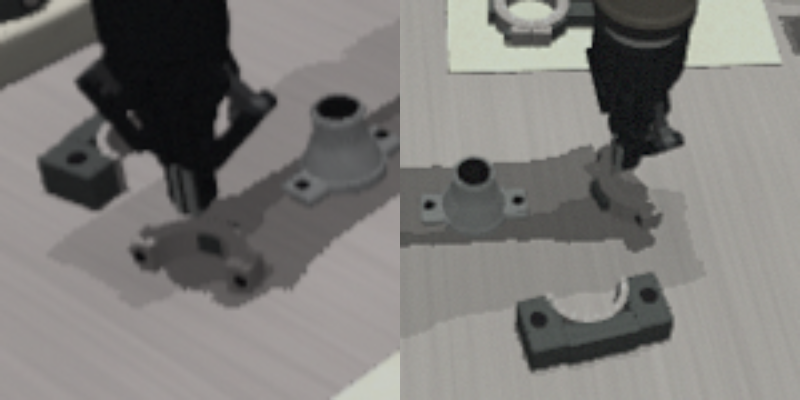

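The tips stand just above the cap's arch (scene crop (190,210), side crop (618,165)), and nothing has been disturbed. I'll check the tip pixels at z=45 before handing in.

Run:
```python
from h import *
print(ray(dict(np.load('scene.npz')),150+190*.3,130+210*.3,45), ray(dict(np.load('side.npz')),290+218*.375,200+165*.375,45))
```

```text
[ 606.77875246 -153.21270741   45.        ] [ 596.76292521 -158.42327866   45.        ]
```

Both views put the tips within about 6 mm of (601,-155), so I'm handing in.

```bash
python3 -c "
from h import *
print(manip.sign_off())"
```

```text
the job is handed in; nothing more can be done
None
```

I pointed at the open big end for over 2 s, then at the loose rod cap, where the fingertips still stand about 2 cm above it; no contact or moved part showed in the force readings or pictures, and the job is handed in, though no verdict came back.

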